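# Caliper the diameter of a turned bowl blank

### The arm

A 6-joint arm with a two-finger parallel gripper is mounted at the origin on the work surface. World frame = base frame: x ahead of the robot, y to its left, z up, the work surface at z = 0. Lengths are in m, angles in rad, forces in N, time in s.
With the tool pointing down it reaches from about 0.3 to 0.75 m from the base axis. Payload 8.5 kg.
Tool frame: the origin (TCP) lies on the front face of the gripper's body, between the roots of the fingers; the fingertips stand 64 mm ahead of it and the grasp point (between the pads) lies 45 mm ahead of it; z points along the fingers, y is the direction in which the jaws open and shut (so a half turn about z gives the same grasp; the last joint's range is limited). The gripper opens to 88 mm and grips with 3 to 60 N. Pads are 18 mm wide; open, the fingers measure 123 mm over their backs; the gripper's body (75 mm by 187 mm) begins 45 mm behind the grasp point.
Start: joints at [-1.539, 0.381, 1.297, -0, 1.464, -0.215], TCP at [0.134, -0.533, 0.303] pointing down, gripper open.
Joint ranges: [-3.11, 3.11], [-0.89, 2.33], [0.22, 2.48], [-1.42, 4.56], [0.17, 2.85], [-2.88, 2.88]. Speed limits (rad/s): [2.39, 2.39, 3.14, 3.14, 3.14, 3.14].

### API

Orientations are given as a rotation vector (axis times angle).
In Python, from plant import bot gives the robot as it stands. The module is installed in compiled form; this text tells all that it offers.
- The arm moves only by the tool send_rows, never from a script. Its argument "targets" is a list of rows, each an object of numbers: "tx", "ty", "tz": the shift along the tool's x, y, z in cm; "ax", "ay", "az": the turn, a rotation vector about the tool's x, y, z in rad; "claw": the closure, from 0 (fully open) to 1 (shut). A call has 1 to 12 rows; each row shifts and turns the commanded pose from where the row before left it, along the tool's axes as they then stand; what a row does not reach is not made up. A row lasts 1/8 s, in which the tool goes at most 62.5 mm and 10.7 degrees, less where a joint would pass 70% of its speed; a pose out of reach is approached as far as the arm can. A call is refused whole if a number of a shift passes 6.25 or a number of a turn 0.188, either way. A call with a gripper value outside its range is refused whole. The fingers move at their own pace and stop on an object; the grip force is fixed at half the most. Time passes only in rows, so rows that do not move let the fingers close. It gives the time, the measured TCP pose, the force and the opening at its end, in the units of the state.
- bot.sense(): the state, without advancing time (a new reading comes with each control period).
- bot.camera(name): name is "scene" or "top"; returns the picture (384x512x3 uint8, blue, green, red); there is no depth.
- bot.camera_info(name): a dict with "fx", "fy", "cx", "cy" (pixels), "rvec" (rotation vector, rad) and "tvec" (3), from world to camera coordinates, as OpenCV has them. Camera axes: x right, y down, z forward; pixel columns grow to the right and rows downward; lengths in m; the calibration is good to about 2 mm. A picture is of the moment at which its call begins. camera_info takes no time and is no camera call.
- bot.finish_job(): hands the job in, once; it reports no verdict.
The state is a dict: "time": time; "joints": joint angles; "joint_vel": joint speeds; "joint_torque": joint torques, N m; "eef_pos": TCP position; "ee_rot": TCP orientation; "ft_force": force on the tool from outside, world axes, zero at the start; "moment": the same for the moment, N m; "grip_width": finger opening in m.
Only numpy, scipy, OpenCV 4.12 (cv2) and the standard library are available. Lean on these libraries where they do the work, as an engineer would, in place of code of your own. Each camera call takes 0.05 s, during which the arm holds its last target. There are 200 camera calls.

### The job

Take the diameter of the round bowl blank with the big timber caliper that is fixed to the bench: slide the caliper's moving jaw open, stand the blank flat on the bench (spigot up) between the two jaws, then slide the moving jaw shut until the blank is nipped lightly, across its full diameter, between both jaws. Close it gently, without forcing it, and leave the caliper shut on the blank so that I can read it; do not drop the blank or disturb the other things on the bench.

Things in the scene. Friction and masses are not known exactly. Their poses are not given: they have to be found in the camera images.
- caliper: aluminium timber caliper lying flat, fixed to the bench on low saddles. Origin: bench level, beam's centre line, plane of the fixed jaw's face. +y along the beam, the way it opens; -x the way both jaws point (roughly at the robot). Beam 32 mm wide, top 28 mm high, y -75 to 355 mm; saddles (x -45 to 45 mm, top 31 mm high) at y -72 to -38 and 318 to 352 mm.
- fixed_jaw_face (a point): middle of the fixed jaw's flat measuring face: 21 mm above the bench, 92.5 mm out from the beam's centre line; axes as the caliper's, the face looks to +y. The face runs from the beam out to the jaw's tip, at x = -165 mm in the caliper's frame, 11 to 31 mm above the bench; behind it the jaw is 14 mm thick at the tip, 35 mm at the root.
- caliper_slide (a joint): the sleeve with the moving jaw: opening between the two measuring faces in m, 0 shut, at most 0.235. It slides with a steady drag of about 3 N plus 6 N per m/s and stays where it is left. The grey sleeve round the beam is 50 mm wide (x -25 to 25 mm), its top 36 mm above the bench, and runs 70 mm to +y from the moving jaw's face.
- moving_jaw_face (a point): middle of the moving jaw's flat measuring face (the jaw is fast to the sleeve), 21 mm above the bench, 92.5 mm out from the beam's centre line; axes as the caliper's, the face looks to -y. Mirror image of the fixed jaw: out to x = -165 mm in the caliper's frame, 11 to 31 mm above the bench; behind it (+y) 14 mm thick at the tip, 35 mm at the root.
- thumb_piece (a point): centre of the thumb piece, an upright ridged rib on top of the sleeve by which the jaw is pushed or pulled: 14 mm thick along the caliper's y, 40 mm along its x, 36 to 70 mm above the bench. This point is 53 mm above the bench and 40 mm to +y of the moving jaw's face. Axes as the caliper's.
- bowl_blank_center (a point): round wooden bowl blank, loose, about 0.3 kg, standing on its flat face: a disc 110 mm in diameter and 45 mm high, with a central round spigot 45 mm in diameter and 30 mm high on top. This point is on its axis, half-way up (37.5 mm above its underside); z is its axis, up. The jaws meet its rim at full diameter when its axis lies between them.
- square_blank: bystander: a square wooden blank 105 x 105 x 45 mm without a spigot; origin at the centre of its underside. Leave it.
- filler_tin: bystander: upright tin of filler, 112 mm in diameter, 133 mm high, origin at the centre of its underside. Leave it.
- hardener_jar: bystander: upright jar 64 mm in diameter, 100 mm high, origin at the centre of its underside. Leave it.
Not all that is in view belongs to the job. Leave any pink, purple or yellow look-alike of the part that bears bowl_blank_center alone.

How it is judged:
By the outcome, as a careful person would: the job done as asked, in the order asked, and still so for the second after the job is handed in, with the robot touching nothing.
It also fails if it takes over 69 s, if anything falls off the work surface, if the arm or the gripper's body presses on something with over 40 N, if the wrist force passes 120 N, or if a joint passes its speed limit or range.

## Working session

There is one attempt and no reset: what is moved stays moved. The work goes in short steps, Python scripts to look and compute and a tool call to move; the robot and the scene stay as the last step left them, time stands still between calls to the robot, and variables do not carry over. Pictures are saved under pics/ and viewed, about 8 in all and at most 12, crops included, and the job is handed in when it is done.

Besides the shell and the picture viewer there is one more tool, called after ">>>" as name([rows], argument=value, ...), one row to a line, values as JSON. send_rows: Moves the arm, as the interface text tells. Its arguments: {"type":"object","properties":{"targets":{"type":"array","items":{"type":"object","properties":{"tx":{"type":"number"},"ty":{"type":"number"},"tz":{"type":"number"},"ax":{"type":"number"},"ay":{"type":"number"},"az":{"type":"number"},"claw":{"type":"number"}}}}},"required":["targets"]}

```bash
mkdir -p pics
python3 - <<'E'
from plant import bot
import cv2
for n in("scene","top"):
    cv2.imwrite(f"pics/{n}0.png",bot.camera(n)); print(n,bot.camera_info(n))
print(bot.sense())
E
```

```text
scene {'fx': 421.9785700579133, 'fy': 421.9785700579133, 'cx': 255.06061860177647, 'cy': 190.8734003942997, 'rvec': array([ 1.32156899,  2.31376794, -0.82905091]), 'tvec': array([ 0.23493229, -0.26888191,  1.81254672])}
top {'fx': 482.7891397031834, 'fy': 482.7891397031834, 'cx': 260.9663815152598, 'cy': 187.79316242000917, 'rvec': array([ 2.20940991, -2.17361026,  0.07220609]), 'tvec': array([-0.01049449,  0.4408453 ,  1.78128131])}
{'time': 0.1, 'joints': array([-1.53931069e+00,  3.81103787e-01,  1.29815960e+00, -1.64271366e-05,
        1.46359986e+00, -2.15308881e-01]), 'joint_vel': array([-4.77193803e-04,  1.51178907e-04, -2.13000959e-03,  5.09521863e-04,
        1.12781732e-03,  5.60395710e-05]), 'joint_torque': array([ 4.39257346e-03, -4.38651109e+01, -2.24909896e+01,  7.15109892e-02,
        3.42294329e-02, -7.99252803e-05]), 'eef_pos': array([ 0.13434761, -0.53315853,  0.30222135]), 'ee_rot': array([-3.11644721e+00, -3.86527689e-01, -1.57574650e-04]), 'ft_force': array([-0.85720013, -0.0665283 ,  0.05899886]), 'moment': array([ 0.02607351, -0.00970218,  0.01853647]), 'grip_width': 0.0882912244861648}
```

View pics/scene0.png

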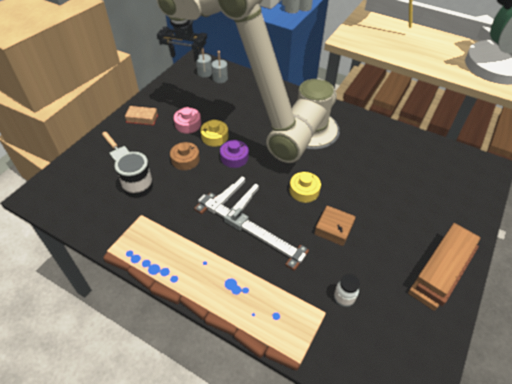

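View pics/top0.png

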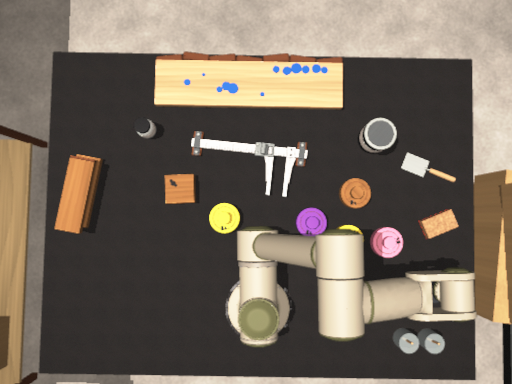

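```bash
cat > h.py <<'E'
import numpy as np, cv2
from plant import bot
def cam(n):
    c=bot.camera_info(n); K=np.array([[c['fx'],0,c['cx']],[0,c['fy'],c['cy']],[0,0,1]])
    return K,cv2.Rodrigues(c['rvec'])[0],c['tvec'],c['rvec']
def ray(n,uv,z):
    K,R,t,_=cam(n); d=R.T@np.linalg.solve(K,[uv[0],uv[1],1.]); o=-R.T@t
    return o+d*(z-o[2])/d[2]
def proj(n,P):
    K,R,t,r=cam(n); return cv2.projectPoints(np.atleast_2d(np.float64(P)),r,t,K,None)[0][:,0]
E
python3 - <<'E'
from h import *
t=cv2.imread("pics/top0.png"); s=cv2.imread("pics/scene0.png")
a=cv2.resize(t[120:220,180:400],None,fx=3.6,fy=3.6,interpolation=cv2.INTER_CUBIC)
b=cv2.resize(s[100:270,130:330],None,fx=3.5,fy=3.5,interpolation=cv2.INTER_CUBIC)
cv2.imwrite("pics/a.png",a);cv2.imwrite("pics/b.png",b)
for n,im in(("top",t),("scene",s)):
    h=cv2.cvtColor(im,cv2.COLOR_BGR2HSV)
    m=cv2.inRange(h,(5,90,40),(16,255,255))
    for c in cv2.findContours(m,0,2)[0]:
        if cv2.contourArea(c)>200: print(n,cv2.contourArea(c),cv2.minEnclosingCircle(c),cv2.fitEllipse(c))
E
```

```text
top 357.0 ((4.5, 342.0), 26.386648178100586) ((3.901662588119507, 337.07623291015625), (9.378210067749023, 61.53604507446289), 1.7074775695800781)
top 690.0 ((438.5, 223.5), 19.65970230102539) ((438.67742919921875, 223.49465942382812), (22.741966247558594, 41.90642166137695), 70.35135650634766)
top 758.0 ((354.7833251953125, 193.0), 16.35696792602539) ((354.7681579589844, 192.8965606689453), (30.264514923095703, 32.1937370300293), 84.78402709960938)
top 864.5 ((179.5, 188.5), 20.554903030395508) ((179.2309112548828, 188.12371826171875), (36.44328689575195, 37.73047637939453), 12.167837142944336)
top 4412.0 ((504.8384704589844, 247.08212280273438), 77.09097290039062) ((490.77630615234375, 244.09365844726562), (40.243167877197266, 175.505859375), 178.456787109375)
top 2503.5 ((78.0, 194.0), 42.438289642333984) ((78.13851928710938, 192.75210571289062), (36.922550201416016, 96.63028717041016), 13.601546287536621)
top 283.5 ((23.0, 136.0), 25.079971313476562) ((16.81954574584961, 135.1985626220703), (6.709531784057617, 79.27653503417969), 108.80805206298828)
top 264.5 ((249.0, 106.0), 93.
[... 1313 characters left out ...]
476.20404052734375, 125.06803131103516), (25.10512924194336, 58.94099426269531), 23.379959106445312)
scene 893.5 ((446.0, 112.0), 25.495197296142578) ((445.6712951660156, 111.65450286865234), (22.056638717651367, 58.11505126953125), 27.595094680786133)
scene 988.5 ((417.5, 102.0), 25.869966506958008) ((417.306396484375, 103.52423858642578), (24.7770938873291, 54.078041076660156), 29.198301315307617)
scene 976.0 ((389.5, 93.0), 26.004905700683594) ((389.9676208496094, 94.14273071289062), (25.49541664123535, 53.12800216674805), 33.368858337402344)
scene 993.5 ((363.5, 84.5), 25.700294494628906) ((363.5446472167969, 85.56391143798828), (26.497299194335938, 52.37272262573242), 37.32645034790039)
```

View pics/a.png

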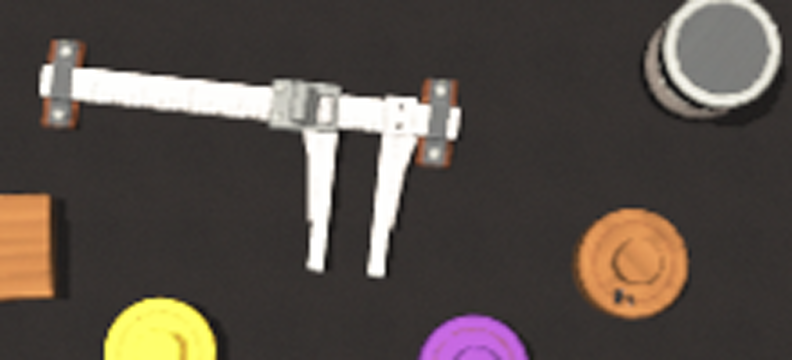

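Run:
```python
from h import *
c=lambda p:(180+(p[0]+.5)/3.6-.5,120+(p[1]+.5)/3.6-.5)
L=ray("top",c((62,84)),.031);R=ray("top",c((440,122)),.031)
print("saddles",L,R,np.linalg.norm(L-R))
e1=ray("top",c((41,81)),.028);e2=ray("top",c((459,123)),.028);print("ends",e1,e2,np.linalg.norm(e1-e2))
y=(L-R)/np.linalg.norm(L-R);x=np.array([y[1],-y[0],0]);o=(R+y*.055);o[2]=0
print("origin",o,"yaw",np.arctan2(-x[1]*-1,x[0]), x,y)
cal=lambda p:np.array([(p-o)@x,(p-o)@y])
for n,p in dict(fr=(384,145),ft=(369,275),mr=(335,145),mt=(325,270)).items(): print(n,cal(ray("top",c(p),.031)))
print("thumb top",cal(ray("top",c((310,103)),.070)))
print("bowl top-cam", ray("top",(354.8,192.9),.04), "spigot",ray("top",c((637,259)),.075))
print("bowl scene",ray("scene",(184.5,155.4),.035))
for n,p in dict(yel=(225,218),pur=(311,222),tin=(380,135)).items(): print(n,ray("top",p,.045))
from scipy.spatial.transform import Rotation as Ro
s=bot.sense();print(Ro.from_rotvec(s['ee_rot']).as_matrix().round(3))
```

```text
saddles [0.60217891 0.23671168 0.031     ] [ 0.56937745 -0.15246303  0.031     ] 0.3905545978037846
ends [0.60538898 0.2587989  0.028     ] [ 0.56907535 -0.17230061  0.028     ] 0.4326262429136277
origin [ 0.57399672 -0.09765735  0.        ] yaw -0.08408593017634908 [ 0.99646686 -0.08398688  0.        ] [0.08398688 0.99646686 0.        ]
fr [-2.94497854e-02 -2.89114718e-05]
ft [-0.16395278  0.00228394]
mr [-0.03451274  0.0500315 ]
mt [-0.16337427  0.04753193]
thumb top [0.00043118 0.07987215]
bowl top-cam [ 0.42623628 -0.34728029  0.04      ] spigot [ 0.42915601 -0.34673828  0.075     ]
bowl scene [ 0.43390809 -0.33878571  0.035     ]
yel [0.32677037 0.12584489 0.045     ]
pur [ 0.3173161  -0.18724501  0.045     ]
tin [ 0.64095909 -0.43825966  0.045     ]
[[ 0.97   0.244 -0.   ]
 [ 0.244 -0.97   0.001]
 [ 0.    -0.001 -1.   ]]
```

View pics/b.png

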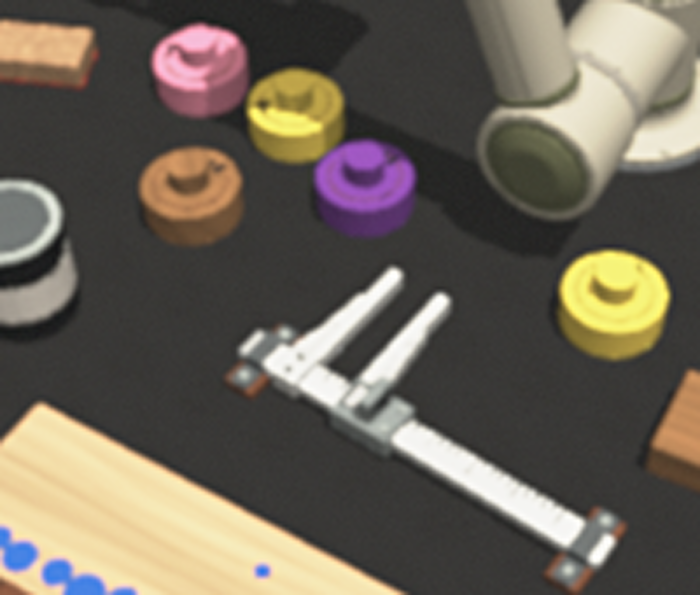

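The brown blank is at top (355,193) and scene (184,155). It's the only wood-coloured round one with a spigot; the look-alikes are pink, purple and two yellow. The sizes check out: saddle spacing came to 390.6 mm against 390. The caliper stands open by about 48 mm. Next I'll turn the tool to the caliper's axes and move over the thumb piece.

>>> send_rows([
  {"az":0.165},
  {"az":0.165},
  {"tx":2.5,"ty":-3.5},
  {"tx":3.4,"ty":-4.7},
  {"tx":3.4,"ty":-4.7},
  {"tx":3.4,"ty":-4.7},
  {"tx":3.4,"ty":-4.7},
  {"tx":3.4,"ty":-4.7},
  {"tx":3.4,"ty":-4.7},
  {"tx":3.4,"ty":-4.7},
  {"tx":3.4,"ty":-4.7},
])

```text
validation failed for argument at $.ta...
```

```bash
cat >> h.py <<'E'
from scipy.spatial.transform import Rotation as Ro
O=np.array([.574,-.0977,0]);Y=np.array([.084,.9965,0]);X=np.array([.9965,-.084,0])
cal=lambda p:np.array([(p-O)@X,(p-O)@Y,p[2]])
wld=lambda a,b,z:O+X*a+Y*b+np.array([0,0,z])
def st():
    s=bot.sense();R=Ro.from_rotvec(s['ee_rot']).as_matrix();f=s['ft_force']
    print('t',round(s['time'],2),'tcp_cal mm',(cal(s['eef_pos'])*1e3).round(1),'toolx in cal',[round(R[:,0]@X,3),round(R[:,0]@Y,3)],'zdown',R[:,2].round(3),'F cal',[round(f@X,1),round(f@Y,1),round(f[2],1)],'grip',round(s['grip_width'],4))
    return s
E
python3 -c "
from h import *
st(); print(cal(wld(0,.087,0)), wld(0,.087,0),cal(np.array([.429,-.347,0])))"
```

```text
t 0.1 tcp_cal mm [-401.5 -470.9  302.2] toolx in cal [np.float64(0.946), np.float64(0.325)] zdown [-0.     0.001 -1.   ] F cal [np.float64(-0.8), np.float64(-0.1), np.float64(0.1)] grip 0.0883
[-1.82145965e-17  8.70059377e-02  0.00000000e+00] [ 0.581308  -0.0110045  0.       ] [-0.1235513  -0.26060745  0.        ]
```

>>> send_rows([
  {"tx":0,"ty":0,"tz":0,"ax":0,"ay":0,"az":0.165,"claw":0},
  {"tx":0,"ty":0,"tz":0,"ax":0,"ay":0,"az":0.165,"claw":0},
  {"tx":2.5,"ty":-3.5,"tz":0,"ax":0,"ay":0,"az":0,"claw":0},
  {"tx":3.4,"ty":-4.7,"tz":0,"ax":0,"ay":0,"az":0,"claw":0},
  {"tx":3.4,"ty":-4.7,"tz":0,"ax":0,"ay":0,"az":0,"claw":0},
  {"tx":3.4,"ty":-4.7,"tz":0,"ax":0,"ay":0,"az":0,"claw":0},
  {"tx":3.4,"ty":-4.7,"tz":0,"ax":0,"ay":0,"az":0,"claw":0},
  {"tx":3.4,"ty":-4.7,"tz":0,"ax":0,"ay":0,"az":0,"claw":0},
  {"tx":3.4,"ty":-4.7,"tz":0,"ax":0,"ay":0,"az":0,"claw":0},
  {"tx":3.4,"ty":-4.7,"tz":0,"ax":0,"ay":0,"az":0,"claw":0},
])

```text
time: 1.35
eef_pos: [0.4276, -0.1908, 0.3027]
ee_rot: [-3.139, 0.131, 0.0]
ft_force: [0.4, -0.2, -0.6]
grip_width: 0.088
```

```bash
python3 -c "
from h import *
st()"
```

```text
t 1.35 tcp_cal mm [-138.  -105.   302.7] toolx in cal [np.float64(1.0), np.float64(0.001)] zdown [-0.  0. -1.] F cal [np.float64(0.5), np.float64(-0.1), np.float64(-0.6)] grip 0.088
```

>>> send_rows([
  {"tx":3.45,"ty":-4.8,"tz":0,"ax":0,"ay":0,"az":0,"claw":0},
  {"tx":3.45,"ty":-4.8,"tz":0,"ax":0,"ay":0,"az":0,"claw":0},
  {"tx":3.45,"ty":-4.8,"tz":0,"ax":0,"ay":0,"az":0,"claw":0},
  {"tx":3.45,"ty":-4.8,"tz":0,"ax":0,"ay":0,"az":0,"claw":0},
  {"tx":0,"ty":0,"tz":4.5,"ax":0,"ay":0,"az":0,"claw":0},
  {"tx":0,"ty":0,"tz":5,"ax":0,"ay":0,"az":0,"claw":0},
  {"tx":0,"ty":0,"tz":3,"ax":0,"ay":0,"az":0,"claw":0},
  {"tx":0,"ty":0,"tz":0,"ax":0,"ay":0,"az":0,"claw":0},
])

```text
time: 2.35
eef_pos: [0.5794, -0.0124, 0.1758]
ee_rot: [-3.138, 0.131, 0.008]
ft_force: [-0.6, 1.4, -0.2]
grip_width: 0.088
```

```bash
python3 -c "
from h import *
st()
b=bot.camera('scene');c=bot.camera('top');cv2.imwrite('pics/top1.png',c)
p=proj('scene',wld(0,.087,.05))[0].astype(int);print(p,proj('scene',np.array([wld(0,.08,.07),wld(0,.095,.07)])))
x,y=p;cv2.imwrite('pics/c.png',cv2.resize(b[y-70:y+70,x-90:x+90],None,fx=4,fy=4,interpolation=cv2.INTER_CUBIC))"
```

```text
t 2.35 tcp_cal mm [ -1.8  85.5 175.8] toolx in cal [np.float64(1.0), np.float64(0.001)] zdown [-0.005  0.001 -1.   ] F cal [np.float64(-0.7), np.float64(1.3), np.float64(-0.2)] grip 0.088
[235 213] [[233.82143591 209.04467502]
 [237.35007952 211.08904668]]
```

View pics/c.png

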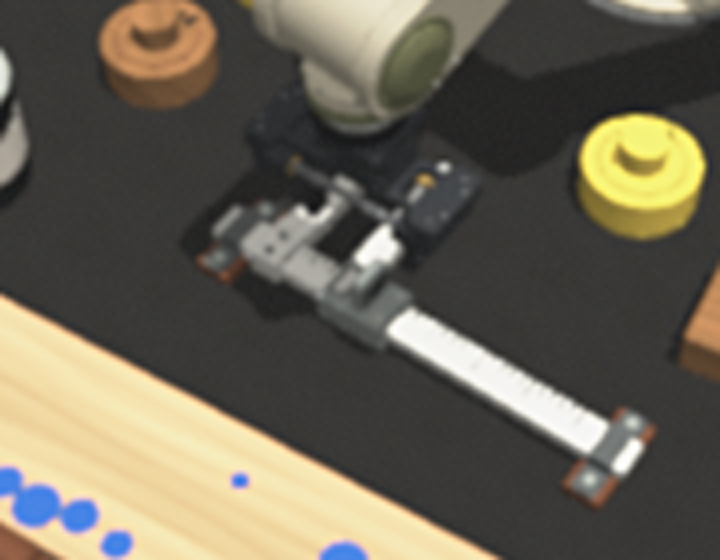

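Scene crop: the thumb rib is at about scene (237,210), 2–3 mm from where I predicted it, and it lies between the open fingers. I'll go down, grip it and check.

>>> send_rows([
  {"tx":0,"ty":0,"tz":3,"ax":0,"ay":0,"az":0,"claw":0},
  {"tx":0,"ty":0,"tz":2.5,"ax":0,"ay":0,"az":0,"claw":0},
  {"tx":0,"ty":0,"tz":1.3,"ax":0,"ay":0,"az":0,"claw":0},
  {"tx":0,"ty":0,"tz":0,"ax":0,"ay":0,"az":0,"claw":0.5},
  {"tx":0,"ty":0,"tz":0,"ax":0,"ay":0,"az":0,"claw":0.7},
  {"tx":0,"ty":0,"tz":0,"ax":0,"ay":0,"az":0,"claw":0.8},
  {"tx":0,"ty":0,"tz":0,"ax":0,"ay":0,"az":0,"claw":0.9},
  {"tx":0,"ty":0,"tz":0,"ax":0,"ay":0,"az":0,"claw":0.9},
])

```text
time: 3.45
eef_pos: [0.5802, -0.0126, 0.1099]
ee_rot: [3.139, -0.131, 0.001]
ft_force: [0.9, 1.0, 0.1]
grip_width: 0.0401
```

```bash
python3 -c "
from h import *
st()"
```

```text
t 3.45 tcp_cal mm [ -0.9  85.3 109.9] toolx in cal [np.float64(1.0), np.float64(0.001)] zdown [ 0. -0. -1.] F cal [np.float64(0.8), np.float64(1.1), np.float64(0.1)] grip 0.0401
```

>>> send_rows([
  {"tx":0,"ty":0,"tz":0,"ax":0,"ay":0,"az":0,"claw":0.9},
  {"tx":0,"ty":0,"tz":0,"ax":0,"ay":0,"az":0,"claw":0.95},
  {"tx":0,"ty":0,"tz":0,"ax":0,"ay":0,"az":0,"claw":0.95},
  {"tx":0,"ty":0,"tz":0,"ax":0,"ay":0,"az":0,"claw":0.95},
  {"tx":0,"ty":0,"tz":0,"ax":0,"ay":0,"az":0,"claw":0.95},
])

```text
time: 4.08
eef_pos: [0.5802, -0.0124, 0.1098]
ee_rot: [-3.139, 0.131, 0.0]
ft_force: [0.6, 1.6, 0.6]
grip_width: 0.0135
```

```bash
python3 -c "
from h import *
st()"
```

```text
t 4.08 tcp_cal mm [ -1.   85.5 109.8] toolx in cal [np.float64(1.0), np.float64(0.001)] zdown [-0.  0. -1.] F cal [np.float64(0.4), np.float64(1.7), np.float64(0.6)] grip 0.0135
```

>>> send_rows([
  {"tx":0,"ty":-0.3,"tz":0,"ax":0,"ay":0,"az":0,"claw":0.95},
  {"tx":0,"ty":-0.8,"tz":0,"ax":0,"ay":0,"az":0,"claw":0.95},
  {"tx":0,"ty":-1.2,"tz":0,"ax":0,"ay":0,"az":0,"claw":0.95},
  {"tx":0,"ty":-1.4,"tz":0,"ax":0,"ay":0,"az":0,"claw":0.95},
  {"tx":0,"ty":-1.4,"tz":0,"ax":0,"ay":0,"az":0,"claw":0.95},
  {"tx":0,"ty":-1.4,"tz":0,"ax":0,"ay":0,"az":0,"claw":0.95},
  {"tx":0,"ty":-1.4,"tz":0,"ax":0,"ay":0,"az":0,"claw":0.95},
  {"tx":0,"ty":-1.4,"tz":0,"ax":0,"ay":0,"az":0,"claw":0.95},
  {"tx":0,"ty":-1.4,"tz":0,"ax":0,"ay":0,"az":0,"claw":0.95},
  {"tx":0,"ty":-0.9,"tz":0,"ax":0,"ay":0,"az":0,"claw":0.95},
  {"tx":0,"ty":-0.4,"tz":0,"ax":0,"ay":0,"az":0,"claw":0.95},
  {"tx":0,"ty":0,"tz":0,"ax":0,"ay":0,"az":0,"claw":0.95},
])

```text
time: 5.58
eef_pos: [0.5907, 0.1083, 0.1098]
ee_rot: [-3.138, 0.13, -0.003]
ft_force: [5.6, 1.6, -3.8]
grip_width: 0.0137
```

```bash
python3 -c "
from h import *
st()"
```

```text
t 5.58 tcp_cal mm [ -0.7 206.7 109.8] toolx in cal [np.float64(1.0), np.float64(0.001)] zdown [ 0.002  0.001 -1.   ] F cal [np.float64(5.4), np.float64(2.1), np.float64(-3.8)] grip 0.0137
```

>>> send_rows([
  {"tx":0,"ty":0,"tz":0,"ax":0,"ay":0,"az":0,"claw":0.5},
  {"tx":0,"ty":0,"tz":0,"ax":0,"ay":0,"az":0,"claw":0.3},
  {"tx":0,"ty":0,"tz":0,"ax":0,"ay":0,"az":0,"claw":0},
  {"tx":0,"ty":0,"tz":-2,"ax":0,"ay":0,"az":0,"claw":0},
  {"tx":0,"ty":0,"tz":-4,"ax":0,"ay":0,"az":0,"claw":0},
  {"tx":0,"ty":0,"tz":-4,"ax":0,"ay":0,"az":0,"claw":0},
  {"tx":-1.3,"ty":5.0,"tz":0,"ax":0,"ay":0,"az":0,"claw":0},
  {"tx":-1.3,"ty":5.0,"tz":0,"ax":0,"ay":0,"az":0,"claw":0},
  {"tx":-1.3,"ty":5.0,"tz":0,"ax":0,"ay":0,"az":0,"claw":0},
  {"tx":-1.3,"ty":5.0,"tz":0,"ax":0,"ay":0,"az":0,"claw":0},
  {"tx":0,"ty":0,"tz":0,"ax":0,"ay":0,"az":0,"claw":0},
])

```text
time: 6.95
eef_pos: [0.5208, -0.0905, 0.2099]
ee_rot: [3.138, -0.138, -0.0]
ft_force: [0.2, 1.1, -0.8]
grip_width: 0.0881
```

```bash
python3 -c "
from h import *
st()
b=bot.camera('scene');cv2.imwrite('pics/scene2.png',b);c=bot.camera('top');cv2.imwrite('pics/top2.png',c)
x,y=proj('scene',wld(-.08,.0,.03))[0].astype(int);print(x,y)
print('tool uv',proj('top',[.43,-.345,.04]))
cv2.imwrite('pics/d.png',cv2.resize(b[y-80:y+80,x-90:x+110],None,fx=3.7,fy=3.7,interpolation=cv2.INTER_CUBIC))"
```

```text
t 6.95 tcp_cal mm [-53.6   2.7 209.9] toolx in cal [np.float64(1.0), np.float64(-0.004)] zdown [-0. -0. -1.] F cal [np.float64(0.1), np.float64(1.1), np.float64(-0.8)] grip 0.0881
229 191
tool uv [[354.18243549 191.86417328]]
```

View pics/d.png

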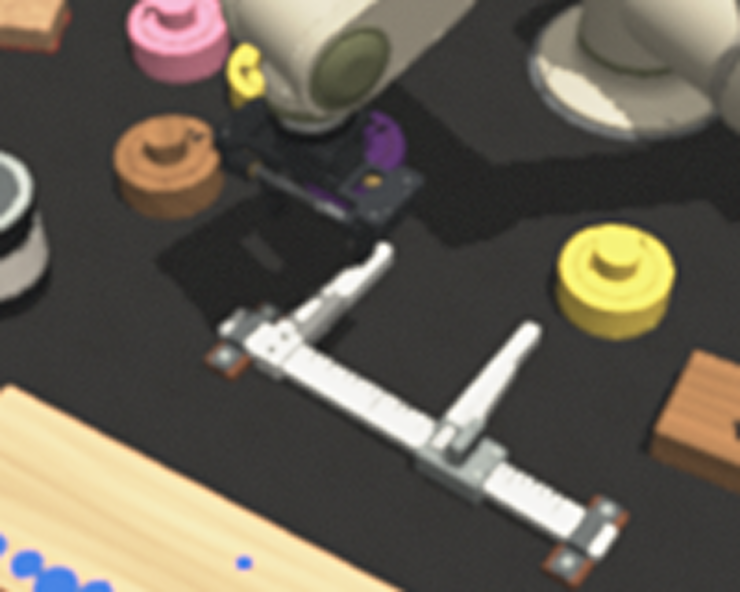

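```bash
python3 -c "
from h import *
a=np.linspace(0,2*np.pi,90)
P=np.array([.4285,-.3465,0])
cyl=np.vstack([np.c_[.055*np.cos(a),.055*np.sin(a),0*a+z] for z in(0,.045)]+[np.c_[.0225*np.cos(a),.0225*np.sin(a),0*a+.075]])+P
for n in('top','scene'):
    im=cv2.imread(f'pics/{n}0.png');m=cv2.inRange(cv2.cvtColor(im,cv2.COLOR_BGR2HSV),(4,70,30),(18,255,255))
    q=proj(n,cyl)
    w,l,s,c=cv2.connectedComponentsWithStats(m);u,v=np.round(q.mean(0)).astype(int);k=np.bincount(l[v-8:v+8,u-8:u+8].ravel(),minlength=w)[1:].argmax()+1
    print(n,'pred',q.min(0).round(1),q.max(0).round(1),'obs',s[k][:2]-.5,s[k][:2]+s[k][2:4]-.5)
    print(' d/dx,dy 1cm',proj(n,P+[.01,0,0])-proj(n,P),proj(n,P+[0,.01,0])-proj(n,P))
print(cal(P))"
```

```text
top pred [337.8 177.2] [369.9 207.5] obs [337.5 177.5] [371.5 208.5]
 d/dx,dy 1cm [[ 0.01178235 -2.66408476]] [[-2.66685575 -0.04376803]]
scene pred [169.2 142.2] [198.6 170.2] obs [168.5 141.5] [199.5 170.5]
 d/dx,dy 1cm [[-1.50245364  1.55626286]] [[2.03798039 0.93214339]]
[-0.12409155 -0.2601512   0.        ]
```

>>> send_rows([
  {"tx":-1.4,"ty":5.0,"tz":0,"ax":0,"ay":0,"az":0,"claw":0},
  {"tx":-1.4,"ty":5.5,"tz":0,"ax":0,"ay":0,"az":0,"claw":0},
  {"tx":-1.4,"ty":5.5,"tz":0,"ax":0,"ay":0,"az":0,"claw":0},
  {"tx":-1.4,"ty":5.5,"tz":0,"ax":0,"ay":0,"az":0,"claw":0},
  {"tx":-1.4,"ty":5.0,"tz":0,"ax":0,"ay":0,"az":0,"claw":0},
  {"tx":0,"ty":0,"tz":2,"ax":0,"ay":0,"az":0,"claw":0},
  {"tx":0,"ty":0,"tz":2,"ax":0,"ay":0,"az":0,"claw":0},
  {"tx":0,"ty":0,"tz":0,"ax":0,"ay":0,"az":0,"claw":0},
])

```text
time: 8.05
eef_pos: [0.4305, -0.345, 0.1687]
ee_rot: [-3.137, 0.128, 0.003]
ft_force: [0.0, -0.8, -0.5]
grip_width: 0.0881
```

```bash
python3 -c "
from h import *
st()"
```

```text
t 8.05 tcp_cal mm [-122.3 -258.5  168.7] toolx in cal [np.float64(1.0), np.float64(0.002)] zdown [-0.002  0.002 -1.   ] F cal [np.float64(0.1), np.float64(-0.8), np.float64(-0.5)] grip 0.0881
```

Within about 3 mm of the blank's axis. I'll correct that, go down and grip the spigot.

>>> send_rows([
  {"tx":-0.2,"ty":0.2,"tz":2.5,"ax":0,"ay":0,"az":0,"claw":0},
  {"tx":0,"ty":0,"tz":2,"ax":0,"ay":0,"az":0,"claw":0},
  {"tx":0,"ty":0,"tz":1,"ax":0,"ay":0,"az":0,"claw":0},
  {"tx":0,"ty":0,"tz":0,"ax":0,"ay":0,"az":0,"claw":0.4},
  {"tx":0,"ty":0,"tz":0,"ax":0,"ay":0,"az":0,"claw":0.5},
  {"tx":0,"ty":0,"tz":0,"ax":0,"ay":0,"az":0,"claw":0.6},
  {"tx":0,"ty":0,"tz":0,"ax":0,"ay":0,"az":0,"claw":0.7},
  {"tx":0,"ty":0,"tz":0,"ax":0,"ay":0,"az":0,"claw":0.7},
  {"tx":0,"ty":0,"tz":0,"ax":0,"ay":0,"az":0,"claw":0.7},
])

```text
time: 9.18
eef_pos: [0.4278, -0.3481, 0.115]
ee_rot: [3.139, -0.131, 0.0]
ft_force: [0.0, 1.3, 2.8]
grip_width: 0.0443
```

```bash
python3 -c "
from h import *
st()"
```

```text
t 9.18 tcp_cal mm [-124.7 -261.8  115. ] toolx in cal [np.float64(1.0), np.float64(0.001)] zdown [ 0. -0. -1.] F cal [np.float64(-0.1), np.float64(1.3), np.float64(2.8)] grip 0.0443
```

>>> send_rows([
  {"tx":0,"ty":0,"tz":-0.5,"ax":0,"ay":0,"az":0,"claw":0.7},
  {"tx":0,"ty":0,"tz":-1.5,"ax":0,"ay":0,"az":0,"claw":0.7},
  {"tx":0,"ty":0,"tz":-3,"ax":0,"ay":0,"az":0,"claw":0.7},
  {"tx":0,"ty":0,"tz":-2,"ax":0,"ay":0,"az":0,"claw":0.7},
  {"tx":0,"ty":0,"tz":0,"ax":0,"ay":0,"az":0,"claw":0.7},
])

```text
time: 9.8
eef_pos: [0.4281, -0.3484, 0.1866]
ee_rot: [3.136, -0.13, 0.004]
ft_force: [-0.0, -0.1, -2.4]
grip_width: 0.0443
```

```bash
python3 -c "
from h import *
st()"
```

```text
t 9.8 tcp_cal mm [-124.4 -262.   186.6] toolx in cal [np.float64(1.0), np.float64(0.001)] zdown [ 0.002 -0.003 -1.   ] F cal [np.float64(-0.0), np.float64(-0.1), np.float64(-2.4)] grip 0.0443
```

>>> send_rows([
  {"tx":0.1,"ty":-1.5,"tz":0,"ax":0,"ay":0,"az":0,"claw":0.7},
  {"tx":0.2,"ty":-3,"tz":0,"ax":0,"ay":0,"az":0,"claw":0.7},
  {"tx":0.3,"ty":-4,"tz":0,"ax":0,"ay":0,"az":0,"claw":0.7},
  {"tx":0.3,"ty":-4,"tz":0,"ax":0,"ay":0,"az":0,"claw":0.7},
  {"tx":0.3,"ty":-4,"tz":0,"ax":0,"ay":0,"az":0,"claw":0.7},
  {"tx":0.3,"ty":-4,"tz":0,"ax":0,"ay":0,"az":0,"claw":0.7},
  {"tx":0.3,"ty":-4,"tz":0,"ax":0,"ay":0,"az":0,"claw":0.7},
  {"tx":0.2,"ty":-4,"tz":0,"ax":0,"ay":0,"az":0,"claw":0.7},
  {"tx":0.1,"ty":-3,"tz":0,"ax":0,"ay":0,"az":0,"claw":0.7},
  {"tx":0,"ty":-1.7,"tz":0,"ax":0,"ay":0,"az":0,"claw":0.7},
  {"tx":0,"ty":0,"tz":0,"ax":0,"ay":0,"az":0,"claw":0.7},
])

```text
time: 11.18
eef_pos: [0.4759, -0.0181, 0.1844]
ee_rot: [-3.139, 0.128, 0.002]
ft_force: [-0.7, -0.3, -1.3]
grip_width: 0.0447
```

```bash
python3 -c "
from h import *
st()
b=bot.camera('scene');cv2.imwrite('pics/scene3.png',b)
x,y=proj('scene',wld(-.08,.07,.03))[0].astype(int)
cv2.imwrite('pics/e.png',cv2.resize(b[y-60:y+60,x-80:x+80],None,fx=4.6,fy=4.6,interpolation=cv2.INTER_CUBIC))"
```

```text
t 11.18 tcp_cal mm [-104.4   71.1  184.4] toolx in cal [np.float64(1.0), np.float64(0.003)] zdown [-0.001  0.    -1.   ] F cal [np.float64(-0.7), np.float64(-0.3), np.float64(-1.3)] grip 0.0447
```

View pics/e.png

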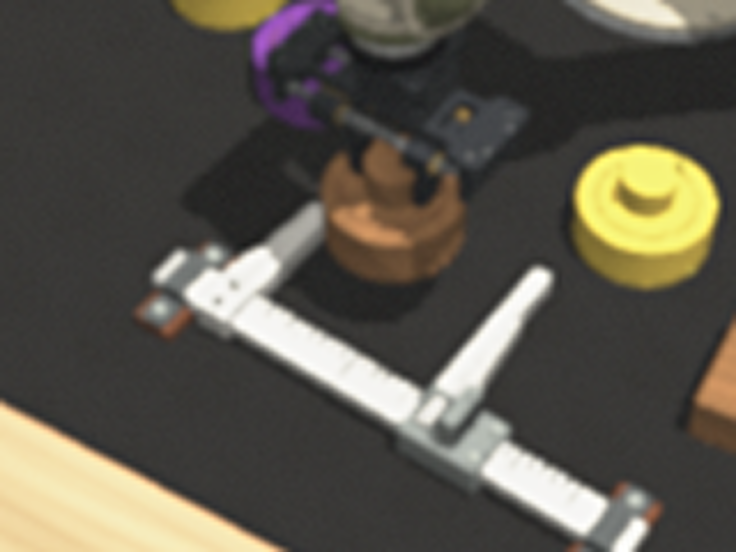

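The blank is held level over the gap, roughly midway between the jaws. Lowering it now.

>>> send_rows([
  {"tx":0,"ty":0,"tz":1.5,"ax":0,"ay":0,"az":0,"claw":0.7},
  {"tx":0,"ty":0,"tz":2,"ax":0,"ay":0,"az":0,"claw":0.7},
  {"tx":0,"ty":0,"tz":1.5,"ax":0,"ay":0,"az":0,"claw":0.7},
  {"tx":0,"ty":0,"tz":1,"ax":0,"ay":0,"az":0,"claw":0.7},
  {"tx":0,"ty":0,"tz":0.5,"ax":0,"ay":0,"az":0,"claw":0.7},
  {"tx":0,"ty":0,"tz":0.2,"ax":0,"ay":0,"az":0,"claw":0.7},
  {"tx":0,"ty":0,"tz":0,"ax":0,"ay":0,"az":0,"claw":0.7},
])

```text
time: 12.1
eef_pos: [0.4764, -0.019, 0.118]
ee_rot: [3.139, -0.131, 0.001]
ft_force: [-0.4, -0.1, -2.3]
grip_width: 0.0443
```

```bash
python3 -c "
from h import *
st()"
```

```text
t 12.1 tcp_cal mm [-103.9   70.2  118. ] toolx in cal [np.float64(1.0), np.float64(0.001)] zdown [ 0. -0. -1.] F cal [np.float64(-0.4), np.float64(-0.2), np.float64(-2.3)] grip 0.0443
```

>>> send_rows([
  {"tx":0,"ty":0,"tz":0.1,"ax":0,"ay":0,"az":0,"claw":0.7},
  {"tx":0,"ty":0,"tz":0.1,"ax":0,"ay":0,"az":0,"claw":0.7},
  {"tx":0,"ty":0,"tz":0.05,"ax":0,"ay":0,"az":0,"claw":0.7},
  {"tx":0,"ty":0,"tz":0,"ax":0,"ay":0,"az":0,"claw":0.7},
  {"tx":0,"ty":0,"tz":0,"ax":0,"ay":0,"az":0,"claw":0.7},
])

```text
time: 12.72
eef_pos: [0.4763, -0.0189, 0.1153]
ee_rot: [3.139, -0.131, 0.0]
ft_force: [-0.2, 1.4, -2.6]
grip_width: 0.044
```

```bash
python3 -c "
from h import *
st()"
```

```text
t 12.72 tcp_cal mm [-104.    70.3  115.3] toolx in cal [np.float64(1.0), np.float64(0.001)] zdown [ 0. -0. -1.] F cal [np.float64(-0.3), np.float64(1.4), np.float64(-2.6)] grip 0.044
```

>>> send_rows([
  {"tx":0,"ty":0,"tz":0.04,"ax":0,"ay":0,"az":0,"claw":0.7},
  {"tx":0,"ty":0,"tz":0,"ax":0,"ay":0,"az":0,"claw":0.7},
])

```text
time: 12.98
eef_pos: [0.4763, -0.019, 0.115]
ee_rot: [3.139, -0.131, 0.0]
ft_force: [-0.4, 0.4, 0.4]
grip_width: 0.0437
```

>>> send_rows([
  {"tx":0,"ty":0,"tz":0.05,"ax":0,"ay":0,"az":0,"claw":0.7},
  {"tx":0,"ty":0,"tz":0,"ax":0,"ay":0,"az":0,"claw":0.7},
])

```text
time: 13.22
eef_pos: [0.4763, -0.019, 0.115]
ee_rot: [3.139, -0.13, 0.001]
ft_force: [-2.8, 0.1, 7.3]
grip_width: 0.044
```

The blank is down on the bench. I'll release it, rise, and go over the thumb piece with the fingers straddling it, so that one finger pushes it without a squeeze.

>>> send_rows([
  {"tx":0,"ty":0,"tz":-0.05,"ax":0,"ay":0,"az":0,"claw":0.4},
  {"tx":0,"ty":0,"tz":0,"ax":0,"ay":0,"az":0,"claw":0.2},
  {"tx":0,"ty":0,"tz":0,"ax":0,"ay":0,"az":0,"claw":0},
  {"tx":0,"ty":0,"tz":0,"ax":0,"ay":0,"az":0,"claw":0},
  {"tx":0,"ty":0,"tz":-1.5,"ax":0,"ay":0,"az":0,"claw":0},
  {"tx":0,"ty":0,"tz":-4,"ax":0,"ay":0,"az":0,"claw":0},
  {"tx":0,"ty":0,"tz":-3.5,"ax":0,"ay":0,"az":0,"claw":0},
  {"tx":2.6,"ty":-3.4,"tz":0,"ax":0,"ay":0,"az":0,"claw":0},
  {"tx":2.6,"ty":-3.4,"tz":0,"ax":0,"ay":0,"az":0,"claw":0},
  {"tx":2.6,"ty":-3.4,"tz":0,"ax":0,"ay":0,"az":0,"claw":0.3},
  {"tx":2.6,"ty":-3.4,"tz":0,"ax":0,"ay":0,"az":0,"claw":0.5},
  {"tx":0,"ty":0,"tz":0,"ax":0,"ay":0,"az":0,"claw":0.5},
])

```text
time: 14.72
eef_pos: [0.5921, 0.1097, 0.2042]
ee_rot: [-3.139, 0.127, -0.0]
ft_force: [-0.4, -0.3, -0.6]
grip_width: 0.0601
```

```bash
python3 -c "
from h import *
st()
c=bot.camera('top');cv2.imwrite('pics/top4.png',c)
b=bot.camera('scene');cv2.imwrite('pics/scene4.png',b)
x,y=proj('scene',wld(-.06,.1,.03))[0].astype(int)
cv2.imwrite('pics/f.png',cv2.resize(b[y-60:y+60,x-80:x+80],None,fx=4.6,fy=4.6,interpolation=cv2.INTER_CUBIC))"
```

```text
t 14.72 tcp_cal mm [  0.6 208.2 204.2] toolx in cal [np.float64(1.0), np.float64(0.003)] zdown [ 0.  0. -1.] F cal [np.float64(-0.3), np.float64(-0.4), np.float64(-0.6)] grip 0.0601
```

View pics/f.png

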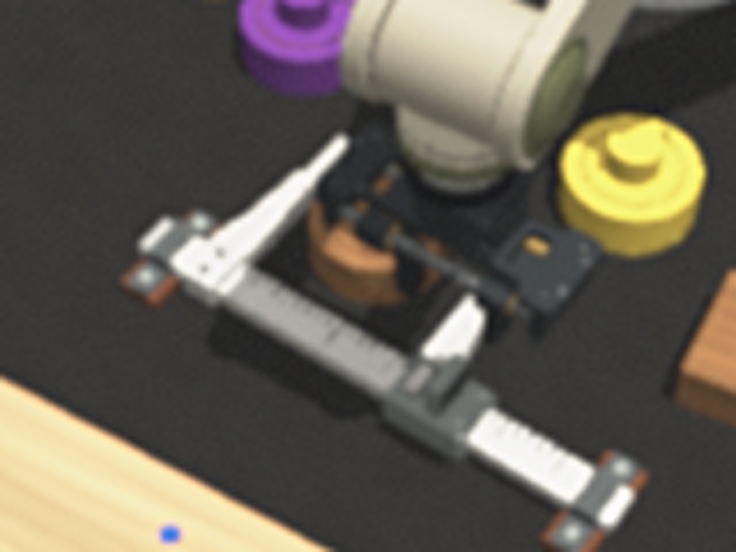

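>>> send_rows([
  {"tx":0,"ty":0,"tz":3,"ax":0,"ay":0,"az":0,"claw":0.55},
  {"tx":0,"ty":0,"tz":3.5,"ax":0,"ay":0,"az":0,"claw":0.55},
  {"tx":0,"ty":0,"tz":2,"ax":0,"ay":0,"az":0,"claw":0.55},
  {"tx":0,"ty":0,"tz":0.9,"ax":0,"ay":0,"az":0,"claw":0.55},
  {"tx":0,"ty":0,"tz":0,"ax":0,"ay":0,"az":0,"claw":0.55},
  {"tx":0,"ty":0,"tz":0,"ax":0,"ay":0,"az":0,"claw":0.55},
])

```text
time: 15.58
eef_pos: [0.5915, 0.1077, 0.1119]
ee_rot: [-3.139, 0.131, -0.003]
ft_force: [-0.5, -0.7, -0.3]
grip_width: 0.0397
```

```bash
python3 -c "
from h import *
st()"
```

```text
t 15.57 tcp_cal mm [2.000e-01 2.062e+02 1.119e+02] toolx in cal [np.float64(1.0), np.float64(0.001)] zdown [ 0.002 -0.    -1.   ] F cal [np.float64(-0.5), np.float64(-0.8), np.float64(-0.3)] grip 0.0397
```

>>> send_rows([
  {"tx":0,"ty":0.5,"tz":0,"ax":0,"ay":0,"az":0,"claw":0.55},
  {"tx":0,"ty":0.5,"tz":0,"ax":0,"ay":0,"az":0,"claw":0.55},
  {"tx":0,"ty":0.3,"tz":0,"ax":0,"ay":0,"az":0,"claw":0.55},
  {"tx":0,"ty":0.3,"tz":0,"ax":0,"ay":0,"az":0,"claw":0.55},
  {"tx":0,"ty":0.4,"tz":0,"ax":0,"ay":0,"az":0,"claw":0.55},
  {"tx":0,"ty":0.5,"tz":0,"ax":0,"ay":0,"az":0,"claw":0.55},
  {"tx":0,"ty":0.5,"tz":0,"ax":0,"ay":0,"az":0,"claw":0.55},
  {"tx":0,"ty":0.5,"tz":0,"ax":0,"ay":0,"az":0,"claw":0.55},
  {"tx":0,"ty":0.5,"tz":0,"ax":0,"ay":0,"az":0,"claw":0.55},
  {"tx":0,"ty":0.5,"tz":0,"ax":0,"ay":0,"az":0,"claw":0.55},
  {"tx":0,"ty":0.3,"tz":0,"ax":0,"ay":0,"az":0,"claw":0.55},
  {"tx":0,"ty":0,"tz":0,"ax":0,"ay":0,"az":0,"claw":0.55},
])

```text
time: 17.08
eef_pos: [0.5872, 0.0596, 0.1106]
ee_rot: [3.138, -0.131, -0.001]
ft_force: [0.2, 0.3, -0.1]
grip_width: 0.0398
```

```bash
python3 -c "
from h import *
st()"
```

```text
t 17.07 tcp_cal mm [-1.000e-01  1.579e+02  1.106e+02] toolx in cal [np.float64(1.0), np.float64(0.001)] zdown [-0.    -0.001 -1.   ] F cal [np.float64(0.2), np.float64(0.3), np.float64(-0.1)] grip 0.0398
```

>>> send_rows([
  {"tx":0,"ty":0.2,"tz":0,"ax":0,"ay":0,"az":0,"claw":0.55},
  {"tx":0,"ty":0.2,"tz":0,"ax":0,"ay":0,"az":0,"claw":0.55},
  {"tx":0,"ty":0.2,"tz":0,"ax":0,"ay":0,"az":0,"claw":0.55},
  {"tx":0,"ty":0.2,"tz":0,"ax":0,"ay":0,"az":0,"claw":0.55},
])

```text
time: 17.58
eef_pos: [0.5865, 0.0522, 0.1106]
ee_rot: [-3.138, 0.131, 0.001]
ft_force: [0.5, 4.8, -1.8]
grip_width: 0.0393
```

>>> send_rows([
  {"tx":0,"ty":0.2,"tz":0,"ax":0,"ay":0,"az":0,"claw":0.55},
  {"tx":0,"ty":0.2,"tz":0,"ax":0,"ay":0,"az":0,"claw":0.55},
  {"tx":0,"ty":0.2,"tz":0,"ax":0,"ay":0,"az":0,"claw":0.55},
])

```text
time: 17.95
eef_pos: [0.5859, 0.0461, 0.1107]
ee_rot: [-3.139, 0.131, 0.001]
ft_force: [0.6, 3.9, -2.7]
grip_width: 0.0393
```

```bash
python3 -c "
from h import *
st()
b=bot.camera('scene');cv2.imwrite('pics/scene5.png',b)
c=bot.camera('top');cv2.imwrite('pics/top5.png',c)
x,y=proj('scene',wld(-.06,.08,.03))[0].astype(int)
cv2.imwrite('pics/g.png',cv2.resize(b[y-60:y+60,x-80:x+80],None,fx=4.6,fy=4.6,interpolation=cv2.INTER_CUBIC))"
```

```text
t 17.95 tcp_cal mm [ -0.2 144.3 110.7] toolx in cal [np.float64(1.0), np.float64(0.001)] zdown [-0.  0. -1.] F cal [np.float64(0.2), np.float64(3.9), np.float64(-2.7)] grip 0.0393
```

View pics/g.png

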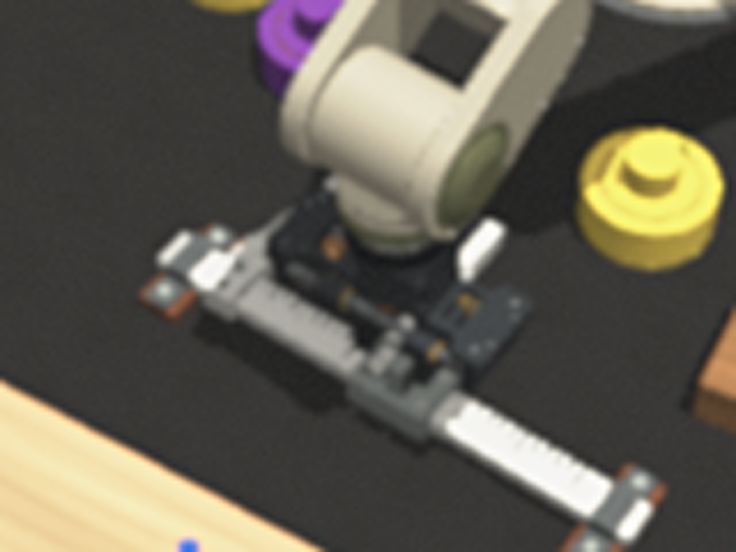

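The sleeve is following the finger at about 4–5 N, with roughly 117 mm open. From here I'll creep and watch the force.

>>> send_rows([
  {"tx":0,"ty":0.1,"tz":0,"ax":0,"ay":0,"az":0,"claw":0.55},
  {"tx":0,"ty":0.1,"tz":0,"ax":0,"ay":0,"az":0,"claw":0.55},
  {"tx":0,"ty":0.1,"tz":0,"ax":0,"ay":0,"az":0,"claw":0.55},
])

```text
time: 18.42
eef_pos: [0.5857, 0.0432, 0.1108]
ee_rot: [-3.139, 0.131, 0.0]
ft_force: [0.6, 4.4, -2.1]
grip_width: 0.0394
```

>>> send_rows([
  {"tx":0,"ty":0.1,"tz":0,"ax":0,"ay":0,"az":0,"claw":0.55},
  {"tx":0,"ty":0.05,"tz":0,"ax":0,"ay":0,"az":0,"claw":0.55},
])

```text
time: 18.68
eef_pos: [0.5856, 0.0417, 0.1108]
ee_rot: [-3.139, 0.131, 0.0]
ft_force: [0.1, 6.5, -1.7]
grip_width: 0.0398
```

>>> send_rows([
  {"tx":0,"ty":0.05,"tz":0,"ax":0,"ay":0,"az":0,"claw":0.55},
  {"tx":0,"ty":0.05,"tz":0,"ax":0,"ay":0,"az":0,"claw":0.55},
])

```text
time: 18.92
eef_pos: [0.5856, 0.0415, 0.1108]
ee_rot: [-3.137, 0.131, -0.0]
ft_force: [0.4, 11.3, -3.4]
grip_width: 0.0398
```

The force rose to 11 N (about 3 N of it drag) and the finger stopped advancing, so the blank is nipped. I'll back the finger off, rise and look.

>>> send_rows([
  {"tx":0,"ty":-0.2,"tz":0,"ax":0,"ay":0,"az":0,"claw":0.55},
  {"tx":0,"ty":-0.5,"tz":0,"ax":0,"ay":0,"az":0,"claw":0.55},
  {"tx":0,"ty":-0.6,"tz":0,"ax":0,"ay":0,"az":0,"claw":0.55},
  {"tx":0,"ty":0,"tz":0,"ax":0,"ay":0,"az":0,"claw":0.55},
  {"tx":0,"ty":0,"tz":-2,"ax":0,"ay":0,"az":0,"claw":0.55},
  {"tx":0,"ty":0,"tz":-4,"ax":0,"ay":0,"az":0,"claw":0.55},
  {"tx":0,"ty":0,"tz":-5,"ax":0,"ay":0,"az":0,"claw":0.55},
  {"tx":0,"ty":-4,"tz":-4,"ax":0,"ay":0,"az":0,"claw":0.55},
  {"tx":0,"ty":-5,"tz":0,"ax":0,"ay":0,"az":0,"claw":0.3},
  {"tx":0,"ty":-5,"tz":0,"ax":0,"ay":0,"az":0,"claw":0},
  {"tx":0,"ty":-5,"tz":0,"ax":0,"ay":0,"az":0,"claw":0},
  {"tx":0,"ty":-5,"tz":0,"ax":0,"ay":0,"az":0,"claw":0},
])

```text
time: 20.42
eef_pos: [0.6066, 0.2943, 0.2609]
ee_rot: [3.139, -0.131, 0.0]
ft_force: [0.1, 0.2, 0.9]
grip_width: 0.0777
```

```bash
python3 -c "
from h import *
st()
b=bot.camera('scene');cv2.imwrite('pics/scene6.png',b)
c=bot.camera('top');cv2.imwrite('pics/top6.png',c)
f=lambda im,n:(lambda p:cv2.resize(im[p[1]-50:p[1]+50,p[0]-65:p[0]+65],None,fx=4,fy=4,interpolation=cv2.INTER_CUBIC))(proj(n,wld(-.07,.06,.03))[0].astype(int))
print(proj('top',wld(-.07,.06,.03)),proj('scene',wld(-.07,.06,.03)))
cv2.imwrite('pics/i.png',cv2.resize(np.hstack([f(c,'top')[:,80:440],f(b,'scene')[:,80:440]]),None,fx=1.1,fy=1.1))"
```

```text
t 20.43 tcp_cal mm [ -0.4 393.4 260.9] toolx in cal [np.float64(1.0), np.float64(0.001)] zdown [ 0. -0. -1.] F cal [np.float64(0.0), np.float64(0.2), np.float64(0.9)] grip 0.0777
[[269.0644386  169.18558372]] [[241.38535906 200.62492472]]
```

View pics/i.png

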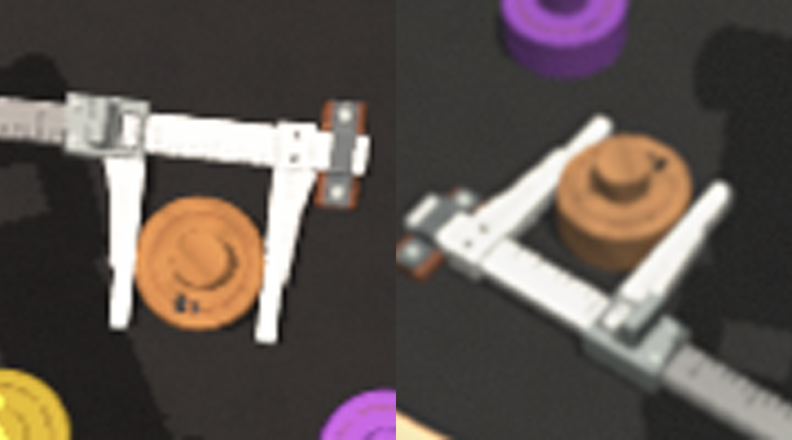

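Both views show the blank flat, spigot up, with its rim on both jaws (top crop: contacts at (137,262) and (264,262)) and its axis well within the jaw length. The robot is clear, so I'll hand in.

```bash
python3 -c "
from h import *
for n,z in(('top',6),('scene',6)):
    a=cv2.imread(f'pics/{n}0.png').astype(int);b=cv2.imread(f'pics/{n}6.png').astype(int)
    for k,p in dict(square=(.408,.295,.03),tin=(.641,-.438,.1),purple=(.317,-.187,.05),pink=(.265,-.47,.05)).items():
        u,v=proj(n,p)[0].astype(int);print(n,k,np.median(np.abs(a-b)[v-14:v+14,u-14:u+14]))
print(bot.finish_job())"
```

```text
top square 71.0
top tin 1.0
top purple 1.0
top pink 1.0
scene square 41.5
scene tin 2.0
scene purple 2.0
scene pink 2.0
the job is handed in; nothing more can be done
None
```

The caliper is shut on the brown bowl blank, which stands flat with its spigot up between the two jaws. The job was handed in at about 20.4 s.

**What I did:** I gripped the thumb piece and opened the jaw to about 166 mm, then lifted the blank by its spigot and set it down between the jaws. To close, I pushed the thumb piece with one finger and stopped when the force rose from about 4 N of sliding drag to 11 N. I then backed the finger off and moved the arm clear.

**Last checks:**
- **Contact:** both final views show the rim touching both jaws, with the blank's axis within the jaw length. From the finger's position, the opening works out at about 112–113 mm, against the blank's nominal 110 mm. That is within my roughly 2–3 mm measuring error. I did not check the nip again by force after backing off.
- **Other things on the bench:** comparing pictures from before and after, the tin, the purple blank and the pink blank look unchanged. The square blank's patch differed in both views. I think that is the arm or its shadow over it in the last pictures, since the gripper never went low near it, but I did not confirm this. I did not compare the hardener jar or the yellow blanks.

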